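# Set the diffuser flat on the lamp stand and fit its keeper

### The job

The white quarter-round light diffuser has been left on its curved side, where it rocks at a touch. Set it, without dropping it, on the steel pad of the black lamp stand, on one of its two rectangular flat faces with the curve upward, centred and with its length along the length of the pad. When it lies still there, slide the aluminium keeper's collar over the stand's post, right down onto the shoulder, with the arm lying out over the diffuser, and leave the other things on the bench alone.

Things in the scene. Friction and masses are not known exactly. Their poses are not given: they have to be found in the camera images.
- diffuser_mid (a point): Middle of the diffuser: a quarter of a solid cylinder, radius 40, length 50 mm, white, 0.1 kg: two flat 40 x 50 faces meeting at a square edge, a curved face, two parallel ends 50 apart (to grip). x along its length, z from curve to square edge. Point is 20 mm inside both flats (28.3 below the square edge along -z): 20 above support when on a flat (z then 135 deg from up), 12 when on the curve.
- pad (a point): Centre of the top of the lamp stand's steel pad, 16 mm above the bench. Pad: 46 mm along x, 58 along y (its length), 4 mm above the black base plate, which is fixed, 12 mm high and spans -50 to +85 mm in x and 57.5 either side in y of this point. z up; x points to the post, whose axis is 60 mm away.
- shoulder (a point): The stand's upright post, on its axis at the shoulder, 59 mm above the bench (43 above the pad). Below, the post is 22 mm thick; above, 10 mm thick and 32 mm tall, the last 4 mm tapered to 6. Same axes as the pad: the pad lies towards -x.
- keeper_mid (a point): The keeper, aluminium, 60 g: an upright collar (30 mm outside, 24 high, 13 bore right through) with a flat arm, 14 wide, 8 thick, flush with the collar's underside, reaching along -x to 70 mm from the bore's axis. Point: on the bore's axis, half-way up the collar (12 above its underside). Starts flat on the bench, collar upright, z up.
- keeper_tip (a point): Point on the underside of the keeper's arm, 60 mm from the bore's axis: over the middle of the diffuser when the keeper is fitted. Same axes as keeper_mid.
- diffuser: The diffuser's square edge (edged with a steel strip, flush), at mid-length; same axes. It starts balanced on its curve on the bench, this edge on top, 40 mm up (the arc's centre, so it stays that high), and rocks about its length at a touch. Let go, it rolls back onto its curve unless turned more than about 70 deg about its length; beyond that it tips on by itself onto that flat face.
- keeper: The keeper again; origin on the bore's axis at its underside, same axes as keeper_mid.
- dish: Bystander: flat round clear dish, 62 mm wide, 15 mm high; origin under its centre.
- flask: Bystander: clear culture flask lying flat, about 130 x 70 x 30 mm; origin under its body.
- objective: Bystander: steel microscope objective standing up, 28 mm wide, 44 mm high; origin under its centre.
- thumbscrew: Bystander: small steel thumbscrew standing on its head, 20 mm wide, 34 mm high; origin under its centre.
- beaker: Bystander: glass beaker, 64 mm wide, 75 mm high; origin under its centre.
Things that resemble listed ones, but are neither listed nor needed, are in the scene too. Leave any purple or red look-alike of the diffuser alone.

How it is judged:
By the outcome, as a careful person would: the job done as asked, in the order asked, and still so for the second after the job is handed in, with the robot touching nothing.
It also fails if it takes over 64 s, if anything falls off the work surface, if the arm or the gripper's body presses on something with over 40 N, if the wrist force passes 120 N, or if a joint passes its speed limit or range.

### The arm

A 7-joint arm with a two-finger parallel gripper is mounted at the origin on the work surface. World frame = base frame: x ahead of the robot, y to its left, z up, the work surface at z = 0. Lengths are in m, angles in rad, forces in N, time in s.
With the tool pointing down it reaches from about 0.425 to 0.975 m from the base axis. Payload 16.7 kg.
Tool frame: the origin (TCP) lies on the centre line of the jaws, within the pads' length; the fingertips stand 22 mm ahead of it and the grasp point (between the pads) lies 3 mm ahead of it; z points along the fingers, y is the line along which they close (so a half turn about z gives the same grasp; the last joint's range is limited). The gripper opens to 85 mm and grips with 20 to 120 N. Pads are 22 mm wide; open, the fingers measure 114 mm over their backs; the gripper's body (76 mm by 85 mm) begins 54 mm behind the grasp point. The pads swing forward as they close: fully open they stand 13 mm farther back than shut.
Start: joints at [1.135, 0.426, 0.074, 1.606, -0.034, 1.111, -0.067], TCP at [0.191, -0.647, 0.253] pointing down, gripper open.
Joint ranges: [-2.85, 2.85], [-0.5, 2.14], [-1.23, 1.37], [0.21, 2.46], [-1.02, 4.16], [0.16, 2.05], [-2.73, 2.73]. Speed limits (rad/s): [1.89, 1.89, 2.39, 2.39, 3.01, 3.01, 3.01].

### API

Orientations are given as a unit quaternion [w, x, y, z].
In Python, from workcell import env gives the robot as it stands. The module is installed in compiled form; this text tells all that it offers.
- The arm moves only by the shell command python3 -m pendant 'ROWS' [FORCE]. ROWS is JSON, a list of rows, each an object of numbers: "tx", "ty", "tz": the shift along the world's x, y, z in mm; "wx", "wy", "wz": the turn, a rotation vector about the world's x, y, z in rad; "jaw": the closure, from -1 (fully open) to 1 (shut), so that 0 is half open. A call has 1 to 10 rows; each row is the pose to reach, as a shift and turn from the pose commanded when the call began; what a row does not reach only later rows make up. A row lasts 1/8 s, in which the tool goes at most 62.5 mm and 10.7 degrees, less where a joint would pass 70% of its speed; a pose out of reach is approached as far as the arm can. A call with a gripper value outside its range is refused whole. The fingers move at their own pace and stop on an object; FORCE is the grip in N (left out, the last holds). Time passes only in rows, so rows that repeat a pose let the fingers close. It gives the time, the measured TCP pose, the force, the opening and the grip force at its end, in the units of the state.
- env.observe(): the state, without advancing time (a new reading comes with each control period).
- env.read_camera(name): name is "scene" or "top"; returns (picture, depth): 480x640x3 uint8, red, green, blue; 480x640 float32, m along the optical axis (not along the pixel's ray), 0 where there is no reading.
- env.camera_model(name): a dict with "mtx" (3x3 intrinsics, pixels), "world_to_cam" (4x4, takes a point from world to camera coordinates). Camera axes: x right, y up, looking along -z (the intrinsics and any distortion apply to the point x, -y, -z); pixel columns grow to the right and rows downward; lengths in m; the calibration is good to about 2 mm. A picture is of the moment at which its call begins. camera_model takes no time and is no camera call.
- env.sign_off(): hands the job in; it is judged then, once.
The state is a dict: "time_s": time; "joints": joint angles; "qvel": joint speeds; "joint_efforts": joint torques, N m; "tool_pos": TCP position; "eef_rot": TCP orientation; "wrist_force": force on the tool from outside, world axes, zero at the start; "wrist_torque": the same for the moment, N m; "finger_gap": finger opening in m; "gripper_force": force on a finger pad.
Only numpy, scipy, OpenCV 4.12 (cv2) and the standard library are available. Lean on these libraries where they do the work, as an engineer would, in place of code of your own. Each camera call takes 0.05 s, during which the arm holds its last target. There are 200 camera calls.

## Working session

There is one attempt and no reset: what is moved stays moved. The work goes in short steps, Python scripts to look and compute and a shell command to move; the robot and the scene stay as the last step left them, time stands still between calls to the robot, and variables do not carry over. Pictures are saved under pics/ and viewed, at most 10 in all, crops included, and the job is handed in when it is done.

```bash
mkdir -p pics; cat > h.py <<'E'
import numpy as np,cv2
from workcell import env
def cam(n):
    m=env.camera_model(n);return np.array(m["mtx"]),np.array(m["world_to_cam"]),m
def ray(n,u,v):
    K,T,_=cam(n);d=np.linalg.inv(K)@[u,v,1];d=np.array([d[0],-d[1],-d[2]])
    R=T[:3,:3];return -R.T@T[:3,3],R.T@d
def onz(n,u,v,z):
    o,d=ray(n,u,v);return o+d*(z-o[2])/d[2]
def cloud(n,dep):
    K,T,_=cam(n);v,u=np.mgrid[:480,:640];p=np.linalg.inv(K)@np.stack([u.ravel(),v.ravel(),np.ones(u.size)])
    p=p*dep.ravel();p[1:]*=-1
    return (T[:3,:3].T@(p-T[:3,3:])).T.reshape(480,640,3)
def proj(n,P):
    K,T,_=cam(n);c=T[:3,:3]@P+T[:3,3];c[1:]*=-1;q=K@c;return q[:2]/q[2]
E
python3 - <<'E'
from h import *
o=env.observe();print({k:np.round(v,3) for k,v in o.items()})
for n in("top","scene"):
    p,d=env.read_camera(n);cv2.imwrite(f"pics/{n}0.png",p[:,:,::-1]);np.savez(f"{n}0.npz",p=p,d=d)
    m=env.camera_model(n);print(m.keys(),np.round(cam(n)[0],1).tolist(),np.round(ray(n,320,240),3).tolist())
E
```

```text
{'time_s': np.float64(0.0), 'joints': array([ 1.134,  0.427,  0.074,  1.607, -0.034,  1.111, -0.067]), 'qvel': array([-0.002, -0.001,  0.   ,  0.   ,  0.   ,  0.002, -0.   ]), 'joint_efforts': array([-0.0000e+00, -9.4982e+01,  3.7610e+00, -4.6351e+01,  1.9000e-02,
        1.0000e-02,  0.0000e+00]), 'tool_pos': array([ 0.191, -0.647,  0.253]), 'eef_rot': array([-0.001,  0.99 ,  0.143, -0.   ]), 'wrist_force': array([ 0.408, -0.039,  0.339]), 'wrist_torque': array([0.   , 0.068, 0.025]), 'gripper_force': np.float64(0.0), 'finger_gap': np.float64(0.085)}
dict_keys(['mtx', 'world_to_cam']) [[539.2, 0.0, 330.3], [0.0, 539.2, 237.5], [0.0, 0.0, 1.0]] [[0.376, 0.074, 1.334], [0.122, 0.034, -0.992]]
dict_keys(['mtx', 'world_to_cam']) [[586.7, 0.0, 329.0], [0.0, 586.7, 234.1], [0.0, 0.0, 1.0]] [[1.084, -0.619, 0.78], [-0.492, 0.607, -0.624]]
```

View pics/top0.png

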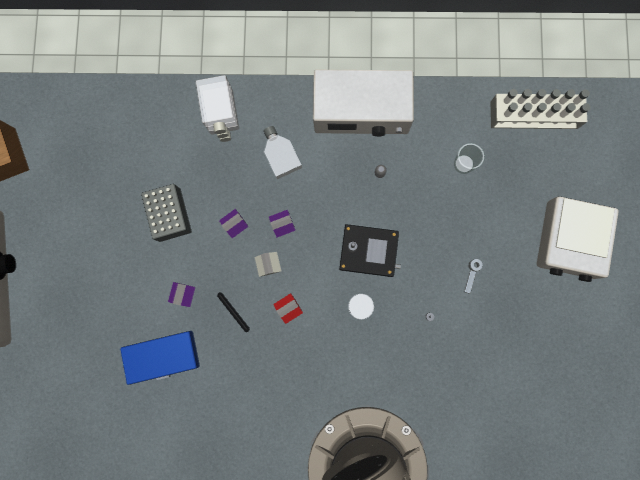

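View pics/scene0.png

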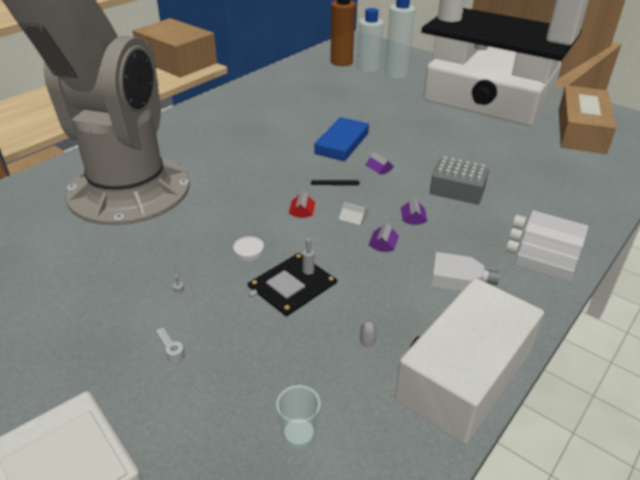

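The top view shows the stand at about (369,250), with its pad at (376,251) and post at (353,246). The keeper's collar is at (476,265) and its arm ends at (469,291). The diffuser candidates are white at (268,264), purple at (233,223), (282,223) and (181,294), and red at (288,308). Only the white one fits the description. I'll confirm it in one enlarged crop.

```bash
python3 - <<'E'
from h import *
D={n:np.load(f"{n}0.npz") for n in("top","scene")}
def r(p,x0,y0,w,h,s):return cv2.resize(p[y0:y0+h,x0:x0+w,::-1],None,fx=s,fy=s,interpolation=cv2.INTER_CUBIC)
t=D["top"]["p"];s=D["scene"]["p"]
a=np.hstack([r(t,245,240,48,48,8),r(s,328,190,48,48,8)]);b=np.hstack([r(t,332,216,80,64,4.8),r(t,440,250,80,64,4.8)])
cv2.imwrite("pics/crop.png",cv2.resize(np.vstack([a,b]),(768,int(768*.9)) if 0 else None,fx=.85,fy=.85))
C=cloud("top",D["top"]["d"])
def blob(n,mask,box):
    x0,y0,x1,y1=box;m=np.zeros((480,640),np.uint8);m[y0:y1,x0:x1]=mask[y0:y1,x0:x1]
    c=max(cv2.findContours(m,0,2)[0],key=cv2.contourArea);return c,m
hsv=cv2.cvtColor(t,cv2.COLOR_RGB2HSV)
for name,box,mk in [("diff",(250,245,290,285),hsv[:,:,2]>140),("pad",(362,232,392,268),hsv[:,:,2]>110),("base",(330,216,410,284),hsv[:,:,2]<70),("keeper",(455,250,495,300),hsv[:,:,2]>130)]:
    c,m=blob("top",mk.astype(np.uint8),box);q=cv2.minAreaRect(c);print(name,np.round(q[0],1),np.round(q[1],1),q[2],np.round(cv2.boxPoints(q),1).tolist())
    z=C[...,2][m>0];print("  z pct",np.round(np.percentile(z,[5,50,95]),4))
for u,v in[(268,264),(376,251),(353,246),(476,265)]:print(u,v,C[v-1:v+2,u-1:u+2,2].round(3).tolist(),C[v,u].round(3))
E
```

```text
diff [274.  261.5] [20.9  9. ] 75.96376037597656 [[267.1000061035156, 252.5], [275.79998779296875, 250.3000030517578], [280.8999938964844, 270.5], [272.20001220703125, 272.70001220703125]]
  z pct [0.0102 0.0213 0.0308]
pad [376.3 250.7] [18.6 23.3] 7.125016689300537 [[365.6000061035156, 261.1000061035156], [368.5, 237.89999389648438], [387.0, 240.1999969482422], [384.1000061035156, 263.3999938964844]]
  z pct [0.012  0.0155 0.0198]
base [368.8 250.2] [54.8 46.6] 7.125016689300537 [[338.79998779296875, 270.0], [344.5, 223.6999969482422], [398.8999938964844, 230.5], [393.20001220703125, 276.79998779296875]]
  z pct [0.0069 0.0115 0.0163]
keeper [473.8 275.7] [11.4 34.8] 12.52880859375 [[464.5, 291.3999938964844], [472.0, 257.3999938964844], [483.1000061035156, 259.8999938964844], [475.6000061035156, 293.8999938964844]]
  z pct [0.0034 0.01   0.0265]
268 264 [[0.039, 0.034, 0.032], [0.039, 0.036, 0.029], [0.035, 0.037, 0.034]] [0.475 0.243 0.036]
376 251 [[0.016, 0.012, 0.014], [0.015, 0.015, 0.015], [0.015, 0.015, 0.015]] [ 0.512 -0.019  0.015]
353 246 [[0.095, 0.089, 0.09], [0.086, 0.089, 0.086], [0.069, 0.067, 0.057]] [0.516 0.039 0.089]
476 265 [[-0.001, -0.002, 0.005], [-0.002, -0.002, 0.007], [-0.006, -0.003, 0.004]] [ 0.483 -0.268 -0.002]
```

View pics/crop.png

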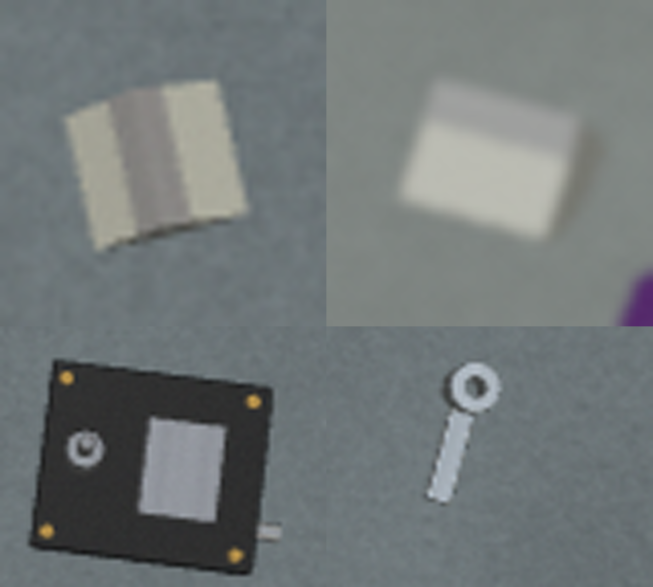

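The crop shows one white quarter-round with a grey strip along its square edge at about (267,263), so the white one is the diffuser. The pad, post and keeper are clear too. Next I turn these into positions.

```bash
python3 - <<'E'
from h import *
t=np.load("top0.npz")["p"];hsv=cv2.cvtColor(t,cv2.COLOR_RGB2HSV).astype(int)
w=lambda u,v,z:onz("top",u,v,z)
f=t.astype(int)
# diffuser: whole vs strip by red-blue yellowness
box=np.zeros((480,640),bool);box[246:284,250:290]=1
rb=f[...,0]-f[...,2];strip=box&(rb>=0)&(rb<=14)&(hsv[...,2]>115);whole=box&(f[...,0]-f[...,2]>=0)&(hsv[...,2]>115)
for n,m in(("strip",strip),("whole",whole)):
    c=max(cv2.findContours(m.astype(np.uint8),0,2)[0],key=cv2.contourArea);q=cv2.minAreaRect(c)
    P=np.array([w(*b,.037) for b in cv2.boxPoints(q)]);e=[P[1]-P[0],P[2]-P[1]];
    print(n,np.round(q[0],1),w(*q[0],.037).round(4),[(round(np.linalg.norm(x)*1e3),round(np.degrees(np.arctan2(x[1],x[0])),1)) for x in e])
# stand
pad=w(376.3,250.7,.016);B=[w(u,v,.012) for u,v in((338.8,270),(344.5,223.7),(398.9,230.5),(393.2,276.8))]
ex=B[1]-B[2];ey=B[0]-B[1];print("pad",pad.round(4),"base",np.linalg.norm(ex),np.linalg.norm(ey),np.degrees(np.arctan2(ex[1],ex[0])),np.degrees(np.arctan2(ey[1],ey[0]))-90+180)
u=ex/np.linalg.norm(ex);bc=np.mean(B,0);print("pad from base",(bc-17.5e-3*u).round(4),"post pred",(bc+42.5e-3*u).round(4),"proj post top",proj("top",np.array([*(bc+42.5e-3*u)[:2],.091])).round(1),"shoulder",proj("top",np.array([*(bc+42.5e-3*u)[:2],.059])).round(1))
# keeper collar circle
m=(hsv[...,2]>130)&(np.indices((480,640))[1]>455)&(np.indices((480,640))[1]<495)&(np.indices((480,640))[0]>250)&(np.indices((480,640))[0]<300)
m=m.astype(np.uint8);c=max(cv2.findContours(m,0,2)[0],key=cv2.contourArea)[:,0]
col=c[c[:,1]<271];(cu,cv_),r=cv2.minEnclosingCircle(col);print("collar px",cu,cv_,r,w(cu,cv_,.024).round(4))
arm=np.argwhere((m>0)&(np.indices((480,640))[0]>275))[:,::-1].astype(np.float32);A=np.array([w(*a,.008)[:2] for a in arm],np.float32)
l=cv2.fitLine(A,2,0,.01,.01).ravel();print("arm dir",np.degrees(np.arctan2(l[1],l[0])),"ctr",l[2:],"far px",arm[arm[:,1].argmax()])
E
```

```text
strip [267.4 263.1] [0.4775 0.244  0.037 ] [(57, np.float64(-75.8)), (52, np.float64(-165.2))]
whole [267.4 263.1] [0.4775 0.244  0.037 ] [(57, np.float64(-75.8)), (52, np.float64(-165.2))]
pad [ 0.5132 -0.0199  0.016 ] base 0.13551596963123408 0.11574496548601332 83.49062075298228 263.6867618051475
pad from base [ 0.5128 -0.0192  0.012 ] post pred [0.5196 0.0404 0.012 ] proj post top [352.6 244.3] shoulder [352.2 245.8]
collar px 475.4230651855469 264.80767822265625 6.820920467376709 [ 0.481  -0.2597  0.024 ]
arm dir -17.65018 ctr [ 0.43535593 -0.24818906] far px [467. 292.]
```

```bash
python3 -m pendant '[{"tx":50,"ty":40,"wz":0.15,"jaw":-1},{"tx":100,"ty":80,"wz":0.3,"jaw":-1},{"tx":150,"ty":130,"wz":0.45,"jaw":-1},{"tx":200,"ty":180,"wz":0.6,"jaw":-1},{"tx":240,"ty":230,"wz":0.7,"jaw":-1},{"tx":280,"ty":280,"wz":0.8,"jaw":-1},{"tx":300,"ty":330,"wz":0.9,"jaw":-1},{"tx":320,"ty":390,"wz":1.0,"jaw":-1},{"tx":330,"ty":440,"wz":1.1,"jaw":-1},{"tx":330,"ty":490,"wz":1.2,"jaw":-1}]' 30; python3 -m pendant '[{"tx":0,"ty":60,"wz":0.1,"jaw":-1},{"tx":0,"ty":120,"wz":0.2,"jaw":-1},{"tx":-10,"ty":180,"wz":0.34,"jaw":-1},{"tx":-20,"ty":240,"wz":0.34,"jaw":-1},{"tx":-30,"ty":300,"wz":0.34,"jaw":-1},{"tx":-40,"ty":360,"wz":0.34,"jaw":-1},{"tx":-42,"ty":403,"wz":0.34,"jaw":-1},{"tx":-42,"ty":403,"wz":0.34,"jaw":-1}]'
```

```text
schema error: expected keys tx, ty, tz, wx, wy, wz, jaw
schema error: expected keys tx, ty, tz, wx, wy, wz, jaw
```

All seven keys are required in every row.

```bash
python3 -m pendant '[{"tx":50,"ty":40,"tz":0,"wx":0,"wy":0,"wz":0.15,"jaw":-1},{"tx":100,"ty":80,"tz":0,"wx":0,"wy":0,"wz":0.3,"jaw":-1},{"tx":150,"ty":130,"tz":0,"wx":0,"wy":0,"wz":0.45,"jaw":-1},{"tx":200,"ty":180,"tz":0,"wx":0,"wy":0,"wz":0.6,"jaw":-1},{"tx":240,"ty":230,"tz":0,"wx":0,"wy":0,"wz":0.7,"jaw":-1},{"tx":280,"ty":280,"tz":0,"wx":0,"wy":0,"wz":0.8,"jaw":-1},{"tx":300,"ty":330,"tz":0,"wx":0,"wy":0,"wz":0.9,"jaw":-1},{"tx":320,"ty":390,"tz":0,"wx":0,"wy":0,"wz":1.0,"jaw":-1},{"tx":330,"ty":440,"tz":0,"wx":0,"wy":0,"wz":1.1,"jaw":-1},{"tx":330,"ty":490,"tz":0,"wx":0,"wy":0,"wz":1.2,"jaw":-1}]' 30; python3 -m pendant '[{"tx":0,"ty":60,"tz":0,"wx":0,"wy":0,"wz":0.1,"jaw":-1},{"tx":0,"ty":120,"tz":0,"wx":0,"wy":0,"wz":0.2,"jaw":-1},{"tx":-10,"ty":180,"tz":0,"wx":0,"wy":0,"wz":0.34,"jaw":-1},{"tx":-20,"ty":240,"tz":0,"wx":0,"wy":0,"wz":0.34,"jaw":-1},{"tx":-30,"ty":300,"tz":0,"wx":0,"wy":0,"wz":0.34,"jaw":-1},{"tx":-40,"ty":360,"tz":0,"wx":0,"wy":0,"wz":0.34,"jaw":-1},{"tx":-42,"ty":403,"tz":0,"wx":0,"wy":0,"wz":0.34,"jaw":-1},{"tx":-42,"ty":403,"tz":0,"wx":0,"wy":0,"wz":0.34,"jaw":-1}]'
```

```text
time_s: 1.35
tool_pos: [0.5214, -0.1546, 0.253]
eef_rot: [-0.0, 0.735, 0.679, 0.0]
wrist_force: [0.3, -0.5, -0.6]
finger_gap: 0.0856
gripper_force: 0.0
time_s: 2.35
tool_pos: [0.4778, 0.2491, 0.2532]
eef_rot: [-0.001, 0.609, 0.793, 0.0]
wrist_force: [-0.1, 0.3, -0.4]
finger_gap: 0.0853
gripper_force: 0.0
```

```bash
python3 -m pendant '[{"tx":0,"ty":0,"tz":0,"wx":-0.918,"wy":-0.246,"wz":0,"jaw":-1},{"tx":0,"ty":0,"tz":0,"wx":-0.918,"wy":-0.246,"wz":0,"jaw":-1},{"tx":0,"ty":0,"tz":0,"wx":-0.918,"wy":-0.246,"wz":0,"jaw":-1},{"tx":0,"ty":0,"tz":0,"wx":-0.918,"wy":-0.246,"wz":0,"jaw":-1},{"tx":0,"ty":0,"tz":0,"wx":-0.918,"wy":-0.246,"wz":0,"jaw":-1},{"tx":0,"ty":0,"tz":0,"wx":-0.918,"wy":-0.246,"wz":0,"jaw":-1},{"tx":0,"ty":0,"tz":0,"wx":-0.918,"wy":-0.246,"wz":0,"jaw":-1}]'; python3 - <<'E'
from h import *
print(env.observe()["joints"].round(2))
p,d=env.read_camera("scene");cv2.imwrite("pics/s1.png",p[:,:,::-1])
E
```

```text
time_s: 3.22
tool_pos: [0.4792, 0.245, 0.2532]
eef_rot: [0.363, 0.544, 0.704, -0.277]
wrist_force: [0.3, -0.6, 0.0]
finger_gap: 0.0852
gripper_force: 0.0
[-0.58  0.57 -0.53  1.76  0.81  1.75 -1.13]
```

View pics/s1.png

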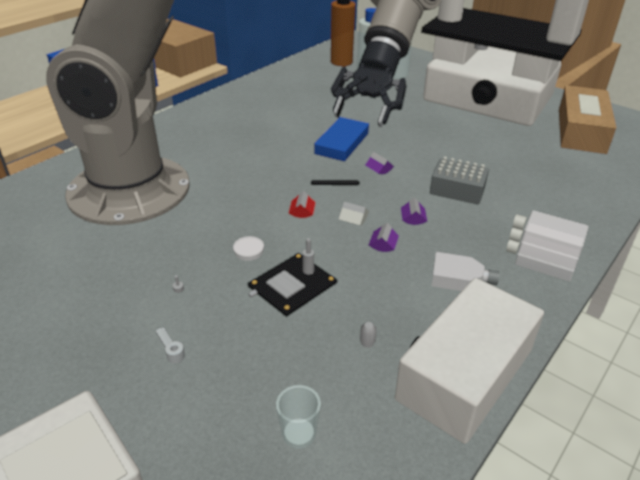

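```bash
python3 - <<'E'
from h import *
p=np.load("scene0.npz")["p"];h=cv2.cvtColor(p,cv2.COLOR_RGB2HSV)
m=np.zeros((480,640),np.uint8);m[200:228,335:370]=(h[200:228,335:370,2]>150)
c=max(cv2.findContours(m,0,2)[0],key=cv2.contourArea);print(cv2.boundingRect(c),cv2.minAreaRect(c))
a=np.array([np.cos(.258),np.sin(.258),0]);q=np.array([-a[1],a[0],0])
C=np.array([.479,.246,.0])
for s in(-.025,.025):
    print([proj("scene",C+s*a+w*q+[0,0,z]).round(1).tolist() for w,z in((0,.04),(-.0283,.012),(.0283,.012))])
E
python3 -m pendant '[{"tx":-2,"ty":8,"tz":-60,"wx":0,"wy":0,"wz":0,"jaw":-1},{"tx":-2,"ty":8,"tz":-120,"wx":0,"wy":0,"wz":0,"jaw":-1},{"tx":-2,"ty":8,"tz":-150,"wx":0,"wy":0,"wz":0,"jaw":-1},{"tx":-2,"ty":8,"tz":-150,"wx":0,"wy":0,"wz":0,"jaw":-1}]' 30
```

```text
(339, 202, 25, 23) ((351.35845947265625, 213.2452850341797), (22.801849365234375, 18.406312942504883), 15.945395469665527)
[[343.8, 201.5], [338.4, 218.6], [348.2, 205.2]]
[[364.9, 207.1], [359.5, 224.5], [368.8, 210.7]]
time_s: 3.78
tool_pos: [0.4773, 0.2521, 0.1029]
eef_rot: [0.363, 0.544, 0.703, -0.278]
wrist_force: [-0.0, 0.3, 0.5]
finger_gap: 0.086
gripper_force: 0.0
```

```bash
python3 -m pendant '[{"tx":0,"ty":1,"tz":-40,"wx":0,"wy":0,"wz":0,"jaw":-1},{"tx":0,"ty":1,"tz":-65,"wx":0,"wy":0,"wz":0,"jaw":-1},{"tx":0,"ty":1,"tz":-74,"wx":0,"wy":0,"wz":0,"jaw":-1},{"tx":0,"ty":1,"tz":-74,"wx":0,"wy":0,"wz":0,"jaw":-1}]' 30; python3 - <<'E'
from h import *
p,d=env.read_camera("scene");q,d=env.read_camera("top")
cv2.imwrite("pics/s2.png",np.hstack([cv2.resize(p[140:260,280:440,::-1],None,fx=2.5,fy=2.5),cv2.resize(q[200:320,200:360,::-1],None,fx=2.5,fy=2.5)]))
E
```

```text
time_s: 4.28
tool_pos: [0.4776, 0.2547, 0.0307]
eef_rot: [0.364, 0.544, 0.704, -0.277]
wrist_force: [0.0, -0.7, 1.1]
finger_gap: 0.0852
gripper_force: 0.0
```

View pics/s2.png

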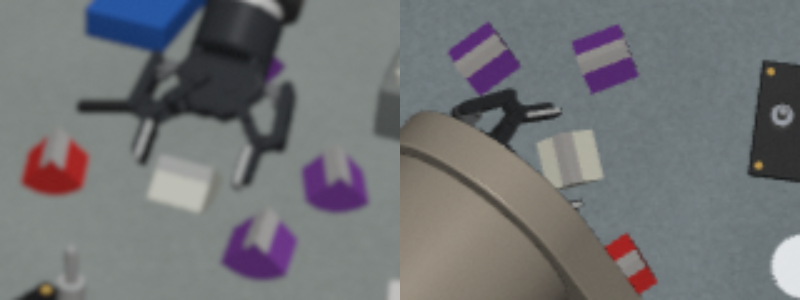

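The scene crop (left) and top crop (right) both show the open fingers either side of the white diffuser, which hasn't moved: tips at (560,112) and (575,205), diffuser at (570,158). I'll close on it.

```bash
python3 -m pendant '[{"tx":0,"ty":0,"tz":0,"wx":0,"wy":0,"wz":0,"jaw":0.1},{"tx":0,"ty":0,"tz":0,"wx":0,"wy":0,"wz":0,"jaw":0.5},{"tx":0,"ty":0,"tz":0,"wx":0,"wy":0,"wz":0,"jaw":0.5},{"tx":0,"ty":0,"tz":0,"wx":0,"wy":0,"wz":0,"jaw":0.5},{"tx":0,"ty":0,"tz":0,"wx":0,"wy":0,"wz":0,"jaw":0.5}]' 40
```

```text
time_s: 5.0
tool_pos: [0.4771, 0.2549, 0.0299]
eef_rot: [0.364, 0.543, 0.704, -0.277]
wrist_force: [0.1, 1.4, 6.2]
finger_gap: 0.0493
gripper_force: 41.1
```

```bash
python3 -m pendant '[{"tx":0,"ty":0,"tz":30,"wx":0,"wy":0,"wz":0,"jaw":0.5},{"tx":0,"ty":0,"tz":80,"wx":0,"wy":0,"wz":0,"jaw":0.5},{"tx":0,"ty":0,"tz":130,"wx":0.15,"wy":0.04,"wz":0,"jaw":0.5},{"tx":0,"ty":0,"tz":150,"wx":0.3,"wy":0.08,"wz":0,"jaw":0.5},{"tx":0,"ty":0,"tz":150,"wx":0.45,"wy":0.121,"wz":0,"jaw":0.5},{"tx":0,"ty":0,"tz":150,"wx":0.6,"wy":0.161,"wz":0,"jaw":0.5},{"tx":0,"ty":0,"tz":150,"wx":0.75,"wy":0.201,"wz":0,"jaw":0.5},{"tx":0,"ty":0,"tz":150,"wx":0.9,"wy":0.241,"wz":0,"jaw":0.5}]'; python3 -m pendant '[{"tx":0,"ty":0,"tz":0,"wx":0.15,"wy":0.04,"wz":0,"jaw":0.5},{"tx":0,"ty":0,"tz":0,"wx":0.3,"wy":0.08,"wz":0,"jaw":0.5},{"tx":0,"ty":0,"tz":0,"wx":0.45,"wy":0.121,"wz":0,"jaw":0.5},{"tx":0,"ty":0,"tz":0,"wx":0.6,"wy":0.161,"wz":0,"jaw":0.5},{"tx":0,"ty":0,"tz":0,"wx":0.75,"wy":0.201,"wz":0,"jaw":0.5},{"tx":0,"ty":0,"tz":0,"wx":0.9,"wy":0.241,"wz":0,"jaw":0.5},{"tx":0,"ty":0,"tz":0,"wx":1.0,"wy":0.268,"wz":0,"jaw":0.5},{"tx":0,"ty":0,"tz":0,"wx":1.0,"wy":0.268,"wz":0,"jaw":0.5}]';python3 - <<'E'
from h import *
print(env.observe()["joints"].round(2))
p,d=env.read_camera("scene");q,d=env.read_camera("top")
cv2.imwrite("pics/s3.png",np.hstack([cv2.resize(p[80:240,280:480,::-1],None,fx=2,fy=2),cv2.resize(q[200:320,220:370,::-1],(400,320))]))
E
```

```text
time_s: 6.0
tool_pos: [0.4771, 0.2547, 0.1801]
eef_rot: [0.006, 0.611, 0.792, -0.003]
wrist_force: [-0.5, 0.1, -2.6]
finger_gap: 0.0489
gripper_force: 41.7
time_s: 7.0
tool_pos: [0.4771, 0.2534, 0.1781]
eef_rot: [-0.388, 0.535, 0.69, 0.295]
wrist_force: [0.2, 0.2, -1.9]
finger_gap: 0.0493
gripper_force: 41.8
[ 0.77  0.89 -1.18  2.   -0.31  0.76  0.25]
```

View pics/s3.png

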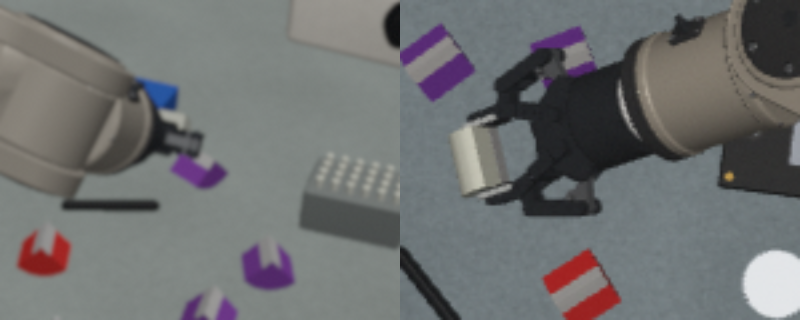

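The diffuser is held about 113° over, with the wrist tilted about 58° and joint 3 near its limit. The purple look-alike at top pixel (282,223) is too close to lower here. I'll carry it to the open bench right of the stand, near (0.63,-0.13), set it on its flat there and regrasp it upright.

```bash
python3 -m pendant '[{"tx":15,"ty":-40,"tz":20,"wx":0,"wy":0,"wz":-0.08,"jaw":0.5},{"tx":40,"ty":-95,"tz":30,"wx":0,"wy":0,"wz":-0.18,"jaw":0.5},{"tx":65,"ty":-150,"tz":30,"wx":0,"wy":0,"wz":-0.28,"jaw":0.5},{"tx":90,"ty":-205,"tz":30,"wx":0,"wy":0,"wz":-0.38,"jaw":0.5},{"tx":115,"ty":-260,"tz":30,"wx":0,"wy":0,"wz":-0.48,"jaw":0.5},{"tx":135,"ty":-310,"tz":30,"wx":0,"wy":0,"wz":-0.58,"jaw":0.5},{"tx":150,"ty":-355,"tz":30,"wx":0,"wy":0,"wz":-0.68,"jaw":0.5},{"tx":153,"ty":-383,"tz":20,"wx":0,"wy":0,"wz":-0.69,"jaw":0.5},{"tx":153,"ty":-383,"tz":0,"wx":0,"wy":0,"wz":-0.69,"jaw":0.5},{"tx":153,"ty":-383,"tz":0,"wx":0,"wy":0,"wz":-0.69,"jaw":0.5}]'; python3 - <<'E'
from h import *
print(env.observe()["joints"].round(2))
E
```

```text
time_s: 8.35
tool_pos: [0.6291, -0.1265, 0.1781]
eef_rot: [-0.266, 0.736, 0.471, 0.408]
wrist_force: [1.0, 0.2, -0.5]
finger_gap: 0.049
gripper_force: 42.4
[ 1.23  0.89 -1.03  1.79 -0.39  0.82  0.27]
```

```bash
python3 -m pendant '[{"tx":0,"ty":0,"tz":-50,"wx":0,"wy":0,"wz":0,"jaw":0.5},{"tx":0,"ty":0,"tz":-100,"wx":0,"wy":0,"wz":0,"jaw":0.5},{"tx":0,"ty":0,"tz":-135,"wx":0,"wy":0,"wz":0,"jaw":0.5},{"tx":0,"ty":0,"tz":-143,"wx":0,"wy":0,"wz":0,"jaw":0.5},{"tx":0,"ty":0,"tz":-147,"wx":0,"wy":0,"wz":0,"jaw":0.5},{"tx":0,"ty":0,"tz":-147,"wx":0,"wy":0,"wz":0,"jaw":0.5}]'; python3 -m pendant '[{"tx":0,"ty":0,"tz":-2,"wx":0,"wy":0,"wz":0,"jaw":0.5},{"tx":0,"ty":0,"tz":-4,"wx":0,"wy":0,"wz":0,"jaw":0.5},{"tx":0,"ty":0,"tz":-5,"wx":0,"wy":0,"wz":0,"jaw":0.5},{"tx":0,"ty":0,"tz":-5,"wx":0,"wy":0,"wz":0,"jaw":0.5}]' 20
```

```text
time_s: 9.1
tool_pos: [0.6305, -0.1283, 0.0337]
eef_rot: [-0.264, 0.736, 0.471, 0.409]
wrist_force: [0.6, -0.1, -0.7]
finger_gap: 0.0491
gripper_force: 42.4
time_s: 9.6
tool_pos: [0.6299, -0.1284, 0.0273]
eef_rot: [-0.264, 0.736, 0.47, 0.409]
wrist_force: [-0.1, -0.2, -1.4]
finger_gap: 0.0493
gripper_force: 42.4
```

```bash
python3 -m pendant '[{"tx":0,"ty":0,"tz":-2,"wx":0,"wy":0,"wz":0,"jaw":0.3},{"tx":0,"ty":0,"tz":-4,"wx":0,"wy":0,"wz":0,"jaw":0.3},{"tx":0,"ty":0,"tz":-4,"wx":0,"wy":0,"wz":0,"jaw":0.3}]' 20;  python3 -m pendant '[{"tx":0,"ty":0,"tz":-1,"wx":0,"wy":0,"wz":0,"jaw":0.3},{"tx":0,"ty":0,"tz":-2,"wx":0,"wy":0,"wz":0,"jaw":0.3},{"tx":0,"ty":0,"tz":-2,"wx":0,"wy":0,"wz":0,"jaw":0.3}]' 20; python3 - <<'E'
from h import *
p,d=env.read_camera("scene");q,d=env.read_camera("top")
cv2.imwrite("pics/s4.png",np.hstack([cv2.resize(p[220:380,200:400,::-1],None,fx=2,fy=2),cv2.resize(q[150:270,370:520,::-1],(400,320))]))
E
```

```text
time_s: 9.98
tool_pos: [0.6301, -0.1285, 0.025]
eef_rot: [-0.265, 0.736, 0.47, 0.409]
wrist_force: [-11.5, -9.4, 21.8]
finger_gap: 0.0493
gripper_force: 45.3
time_s: 10.35
tool_pos: [0.6308, -0.1285, 0.0239]
eef_rot: [-0.265, 0.736, 0.47, 0.41]
wrist_force: [-8.8, -9.8, 27.1]
finger_gap: 0.0494
gripper_force: 45.7
```

View pics/s4.png

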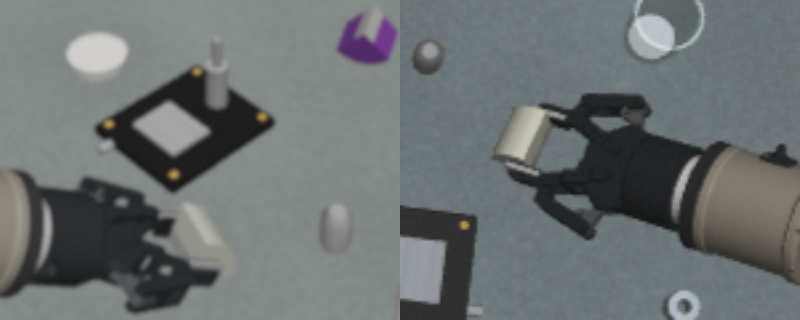

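```bash
python3 -m pendant '[{"tx":0,"ty":0,"tz":0.5,"wx":0,"wy":0,"wz":0,"jaw":-0.1},{"tx":0,"ty":0,"tz":0.5,"wx":0,"wy":0,"wz":0,"jaw":-0.2},{"tx":0,"ty":0,"tz":0.5,"wx":0,"wy":0,"wz":0,"jaw":-0.3},{"tx":0,"ty":0,"tz":0.5,"wx":0,"wy":0,"wz":0,"jaw":-0.4},{"tx":0,"ty":0,"tz":0.5,"wx":0,"wy":0,"wz":0,"jaw":-1},{"tx":0,"ty":0,"tz":0.5,"wx":0,"wy":0,"wz":0,"jaw":-1},{"tx":0,"ty":0,"tz":0.5,"wx":0,"wy":0,"wz":0,"jaw":-1}]'; python3 -m pendant '[{"tx":0,"ty":0,"tz":20,"wx":0,"wy":0,"wz":0,"jaw":-1},{"tx":0,"ty":0,"tz":60,"wx":0,"wy":0,"wz":0,"jaw":-1},{"tx":0,"ty":0,"tz":110,"wx":0,"wy":0,"wz":0,"jaw":-1},{"tx":0,"ty":0,"tz":150,"wx":0,"wy":0,"wz":0,"jaw":-1}]'; python3 - <<'E'
from h import *
q,d=env.read_camera("top");p,d=env.read_camera("scene");np.savez("t5.npz",p=q,s=p)
cv2.imwrite("pics/s5.png",np.hstack([cv2.resize(p[220:380,200:400,::-1],None,fx=2,fy=2),cv2.resize(q[150:270,370:520,::-1],(400,320))]))
E
```

```text
time_s: 11.32
tool_pos: [0.6299, -0.1284, 0.0218]
eef_rot: [-0.264, 0.736, 0.47, 0.409]
wrist_force: [-0.1, 0.7, -0.9]
finger_gap: 0.0853
gripper_force: 0.0
time_s: 11.82
tool_pos: [0.63, -0.1279, 0.175]
eef_rot: [-0.264, 0.736, 0.471, 0.409]
wrist_force: [0.7, -0.6, 0.6]
finger_gap: 0.0856
gripper_force: 0.0
```

View pics/s5.png

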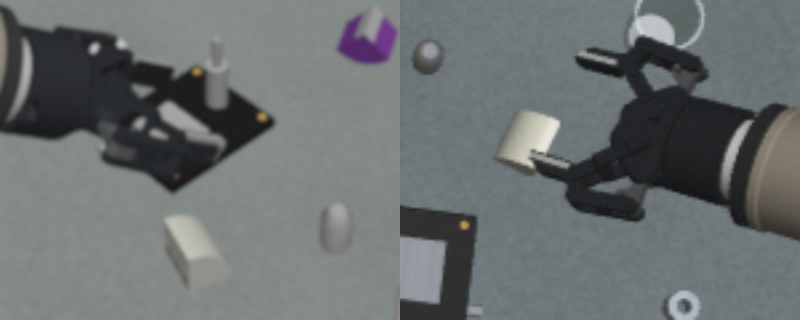

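The left crop shows the diffuser lying on its flat at (197,250), curve up, and the right crop shows it at (527,140). I'll bring the tool upright and out of the way to measure it.

```bash
python3 -m pendant '[{"tx":0,"ty":-30,"tz":30,"wx":-0.154,"wy":0.071,"wz":0,"jaw":-1},{"tx":0,"ty":-60,"tz":60,"wx":-0.308,"wy":0.142,"wz":0,"jaw":-1},{"tx":0,"ty":-90,"tz":60,"wx":-0.462,"wy":0.213,"wz":0,"jaw":-1},{"tx":0,"ty":-120,"tz":60,"wx":-0.616,"wy":0.283,"wz":0,"jaw":-1},{"tx":0,"ty":-150,"tz":60,"wx":-0.77,"wy":0.354,"wz":0,"jaw":-1},{"tx":0,"ty":-150,"tz":60,"wx":-0.924,"wy":0.425,"wz":0,"jaw":-1},{"tx":0,"ty":-150,"tz":60,"wx":-0.924,"wy":0.425,"wz":0,"jaw":-1},{"tx":0,"ty":-150,"tz":60,"wx":-0.924,"wy":0.425,"wz":0,"jaw":-1}]'; python3 - <<'E'
from h import *
o=env.observe();print(o["joints"].round(2))
q,d=env.read_camera("top");p,d2=env.read_camera("scene");np.savez("t6.npz",p=q,s=p,d=d)
def rect(im,box,z,n,th):
    x0,y0,x1,y1=box;h=cv2.cvtColor(im,cv2.COLOR_RGB2HSV)[...,2];f=im.astype(int)
    m=np.zeros((480,640),np.uint8);m[y0:y1,x0:x1]=((h>th)&(f[...,0]>=f[...,2]))[y0:y1,x0:x1]
    c=max(cv2.findContours(m,0,2)[0],key=cv2.contourArea);r=cv2.minAreaRect(c)
    P=np.array([onz(n,*b,z) for b in cv2.boxPoints(r)]);e=[P[1]-P[0],P[2]-P[1]]
    print(n,np.round(r[0],1),cv2.boundingRect(c),P.mean(0).round(4),[(round(np.linalg.norm(x)*1e3),round(np.degrees(np.arctan2(x[1],x[0])),1)) for x in e])
rect(q,(400,180,440,225),.015,"top",140)
rect(p,(270,318,330,370),.02,"scene",120)
print("grip at",o["tool_pos"].round(4),o["eef_rot"].round(3))
cv2.imwrite("pics/s6.png",cv2.resize(q[150:270,370:520,::-1],(600,480)))
E
```

```text
time_s: 12.92
tool_pos: [0.6298, -0.2777, 0.2322]
eef_rot: [-0.001, 0.843, 0.538, -0.0]
wrist_force: [1.2, -0.7, -0.8]
finger_gap: 0.0852
gripper_force: 0.0
[ 0.71  0.52 -0.55  1.56  0.29  1.14 -0.34]
top [418.9 201.7] (408, 192, 22, 22) [ 0.637  -0.1252  0.015 ] [(53, np.float64(-24.5)), (36, np.float64(-114.8))]
scene [297.  343.8] (281, 327, 36, 39) [ 0.6331 -0.1216  0.02  ] [(45, np.float64(73.3)), (90, np.float64(-29.9))]
grip at [ 0.6298 -0.2777  0.2322] [-0.001  0.843  0.538 -0.   ]
```

View pics/s6.png

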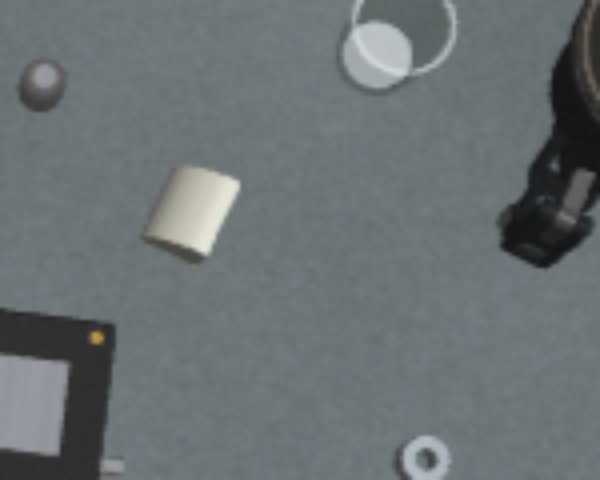

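```bash
python3 - <<'E'
from h import *
w=lambda c,z:onz("top",c[0]/4+370,c[1]/4+150,z)[:2]
th=np.radians(-24.7);a=np.array([np.cos(th),np.sin(th)]);p=np.array([-a[1],a[0]])
A,B=w((144,238),0),w((186,166),0);C,D=w((240,180),.04),w((211,253),.04)
print(A.round(4),B.round(4),C.round(4),D.round(4),np.linalg.norm(A-B),np.linalg.norm(C-D))
f=(A+B)/2-.02*p;t=(C+D)/2+.02*p;print("ctr from foot",f.round(4),"from top",t.round(4),np.degrees(np.arctan2(*(B-A)[::-1])),np.degrees(np.arctan2(*(C-D)[::-1])))
c=(f+t)/2;print("shift mm",((c-env.observe()["tool_pos"][:2])*1e3).round(1),c.round(4))
E
```

```text
[ 0.6196 -0.0951] [ 0.6659 -0.1216] [ 0.6489 -0.1486] [ 0.6035 -0.1306] 0.053369034622678585 0.04878147980110666
ctr from foot [ 0.6344 -0.1265] from top [ 0.6346 -0.1214] -29.826004421834895 -21.62637677103937
shift mm [  5.2 155.3] [ 0.6345 -0.124 ]
```

```bash
python3 -m pendant '[{"tx":5,"ty":50,"tz":0,"wx":0,"wy":0,"wz":0,"jaw":-1},{"tx":5,"ty":105,"tz":-20,"wx":0,"wy":0,"wz":0,"jaw":-1},{"tx":5,"ty":154,"tz":-50,"wx":0,"wy":0,"wz":0,"jaw":-1},{"tx":5,"ty":154,"tz":-100,"wx":0,"wy":0,"wz":0,"jaw":-1},{"tx":5,"ty":154,"tz":-150,"wx":0,"wy":0,"wz":0,"jaw":-1},{"tx":5,"ty":154,"tz":-190,"wx":0,"wy":0,"wz":0,"jaw":-1},{"tx":5,"ty":154,"tz":-204,"wx":0,"wy":0,"wz":0,"jaw":-1},{"tx":5,"ty":154,"tz":-204,"wx":0,"wy":0,"wz":0,"jaw":-1}]' ; python3 -m pendant '[{"tx":0,"ty":0,"tz":0,"wx":0,"wy":0,"wz":0,"jaw":-0.1},{"tx":0,"ty":0,"tz":0,"wx":0,"wy":0,"wz":0,"jaw":0.5},{"tx":0,"ty":0,"tz":0,"wx":0,"wy":0,"wz":0,"jaw":0.5},{"tx":0,"ty":0,"tz":0,"wx":0,"wy":0,"wz":0,"jaw":0.5},{"tx":0,"ty":0,"tz":0,"wx":0,"wy":0,"wz":0,"jaw":0.5}]' 30
```

```text
time_s: 14.02
tool_pos: [0.6347, -0.125, 0.0277]
eef_rot: [-0.001, 0.844, 0.537, -0.001]
wrist_force: [0.6, 1.0, 1.1]
finger_gap: 0.0852
gripper_force: 0.0
time_s: 14.65
tool_pos: [0.6356, -0.1246, 0.0294]
eef_rot: [-0.0, 0.843, 0.538, -0.0]
wrist_force: [-2.6, -0.7, 7.5]
finger_gap: 0.0495
gripper_force: 30.6
```

```bash
python3 -m pendant '[{"tx":0,"ty":0,"tz":20,"wx":0,"wy":0,"wz":0,"jaw":0.5},{"tx":0,"ty":0,"tz":55,"wx":0,"wy":0,"wz":0,"jaw":0.5},{"tx":0,"ty":0,"tz":80,"wx":0,"wy":0,"wz":0.05,"jaw":0.5},{"tx":-40,"ty":35,"tz":80,"wx":0,"wy":0,"wz":0.15,"jaw":0.5},{"tx":-80,"ty":70,"tz":80,"wx":0,"wy":0,"wz":0.25,"jaw":0.5},{"tx":-110,"ty":95,"tz":80,"wx":0,"wy":0,"wz":0.321,"jaw":0.5},{"tx":-122,"ty":105,"tz":70,"wx":0,"wy":0,"wz":0.321,"jaw":0.5},{"tx":-122,"ty":105,"tz":45,"wx":0,"wy":0,"wz":0.321,"jaw":0.5},{"tx":-122,"ty":105,"tz":32,"wx":0,"wy":0,"wz":0.321,"jaw":0.5},{"tx":-122,"ty":105,"tz":32,"wx":0,"wy":0,"wz":0.321,"jaw":0.5}]' ; python3 -m pendant '[{"tx":0,"ty":0,"tz":-6,"wx":0,"wy":0,"wz":0,"jaw":0.5},{"tx":0,"ty":0,"tz":-11,"wx":0,"wy":0,"wz":0,"jaw":0.5},{"tx":0,"ty":0,"tz":-14,"wx":0,"wy":0,"wz":0,"jaw":0.5},{"tx":0,"ty":0,"tz":-14,"wx":0,"wy":0,"wz":0,"jaw":0.5}]'
```

```text
time_s: 15.9
tool_pos: [0.5129, -0.0196, 0.0594]
eef_rot: [-0.001, 0.747, 0.665, -0.001]
wrist_force: [-0.3, 0.7, -0.8]
finger_gap: 0.0498
gripper_force: 32.1
time_s: 16.4
tool_pos: [0.5129, -0.0194, 0.0457]
eef_rot: [-0.001, 0.746, 0.665, -0.001]
wrist_force: [0.3, 0.4, -1.4]
finger_gap: 0.0497
gripper_force: 32.1
```

```bash
python3 -m pendant '[{"tx":0,"ty":0,"tz":-1,"wx":0,"wy":0,"wz":0,"jaw":0.5},{"tx":0,"ty":0,"tz":-2,"wx":0,"wy":0,"wz":0,"jaw":0.5},{"tx":0,"ty":0,"tz":-2,"wx":0,"wy":0,"wz":0,"jaw":0.5}]'
```

```text
time_s: 16.77
tool_pos: [0.513, -0.0194, 0.0453]
eef_rot: [-0.0, 0.746, 0.665, -0.001]
wrist_force: [-12.6, -0.5, 35.0]
finger_gap: 0.0494
gripper_force: 36.6
```

```bash
python3 -m pendant '[{"tx":0,"ty":0,"tz":1,"wx":0,"wy":0,"wz":0,"jaw":0.5},{"tx":0,"ty":0,"tz":1,"wx":0,"wy":0,"wz":0,"jaw":-0.1},{"tx":0,"ty":0,"tz":1,"wx":0,"wy":0,"wz":0,"jaw":-0.3},{"tx":0,"ty":0,"tz":1,"wx":0,"wy":0,"wz":0,"jaw":-0.5},{"tx":0,"ty":0,"tz":1,"wx":0,"wy":0,"wz":0,"jaw":-1},{"tx":0,"ty":0,"tz":1,"wx":0,"wy":0,"wz":0,"jaw":-1},{"tx":0,"ty":0,"tz":1,"wx":0,"wy":0,"wz":0,"jaw":-1}]'; python3 -m pendant '[{"tx":0,"ty":0,"tz":30,"wx":0,"wy":0,"wz":0,"jaw":-1},{"tx":0,"ty":0,"tz":80,"wx":0,"wy":0,"wz":0,"jaw":-1},{"tx":0,"ty":0,"tz":140,"wx":0,"wy":0,"wz":0,"jaw":-1},{"tx":30,"ty":-50,"tz":180,"wx":0,"wy":0,"wz":-0.15,"jaw":-1},{"tx":60,"ty":-100,"tz":180,"wx":0,"wy":0,"wz":-0.3,"jaw":-1},{"tx":90,"ty":-150,"tz":180,"wx":0,"wy":0,"wz":-0.45,"jaw":-1},{"tx":110,"ty":-205,"tz":180,"wx":0,"wy":0,"wz":-0.6,"jaw":-1},{"tx":117,"ty":-260,"tz":180,"wx":0,"wy":0,"wz":-0.75,"jaw":-1},{"tx":117,"ty":-260,"tz":180,"wx":0,"wy":0,"wz":-0.85,"jaw":-1}]'; python3 - <<'E'
from h import *
q,d=env.read_camera("top");p,d2=env.read_camera("scene");np.savez("t7.npz",p=q,s=p,d=d)
cv2.imwrite("pics/s7.png",np.hstack([cv2.resize(q[222:282,330:410,::-1],(400,300),interpolation=2),cv2.resize(p[220:310,240:360,::-1],(400,300),interpolation=2)]))
w=lambda u,v,z:onz("top",u,v,z)
h=cv2.cvtColor(q,cv2.COLOR_RGB2HSV)[...,2]
m=np.zeros((480,640),np.uint8);m[250:300,455:495]=h[250:300,455:495]>130
c=max(cv2.findContours(m,0,1)[0],key=cv2.contourArea)[:,0];col=c[c[:,1]<270]
(cu,cv_),r=cv2.minEnclosingCircle(col);print("collar",cu,cv_,r,w(cu,cv_,.024).round(4))
hole=cv2.findContours(m,2,1);print([(cv2.boundingRect(x)) for x in hole[0]])
arm=np.argwhere(m[276:]>0)[:,::-1]+[0,276];A=np.array([w(*x,.008)[:2] for x in arm],np.float32);l=cv2.fitLine(A,2,0,.01,.01).ravel()
print("arm dir",np.degrees(np.arctan2(l[1],l[0])),l[2:],[x[arm[:,1]==y].mean() if 0 else arm[arm[:,1]==y][:,0].mean() for y in range(276,293)])
E
```

```text
time_s: 17.65
tool_pos: [0.5129, -0.0194, 0.0448]
eef_rot: [-0.001, 0.746, 0.665, -0.001]
wrist_force: [0.6, 0.0, 0.0]
finger_gap: 0.0855
gripper_force: 0.0
time_s: 18.77
tool_pos: [0.6291, -0.2849, 0.2237]
eef_rot: [-0.001, 0.956, 0.294, -0.001]
wrist_force: [0.1, 0.9, -0.2]
finger_gap: 0.0853
gripper_force: 0.0
collar 476.5 264.5 6.041623115539551 [ 0.4818 -0.2623  0.024 ]
[(464, 294, 1, 2), (464, 259, 19, 34), (473, 261, 8, 8)]
arm dir -19.28466 [ 0.43469885 -0.24778976] [np.float64(471.5), np.float64(471.5), np.float64(471.0), np.float64(470.5), np.float64(470.5), np.float64(470.5), np.float64(469.5), np.float64(469.5), np.float64(469.5), np.float64(469.5), np.float64(468.5), np.float64(468.5), np.float64(468.5), np.float64(467.5), np.float64(467.0), np.float64(467.5), np.float64(468.5)]
```

View pics/s7.png

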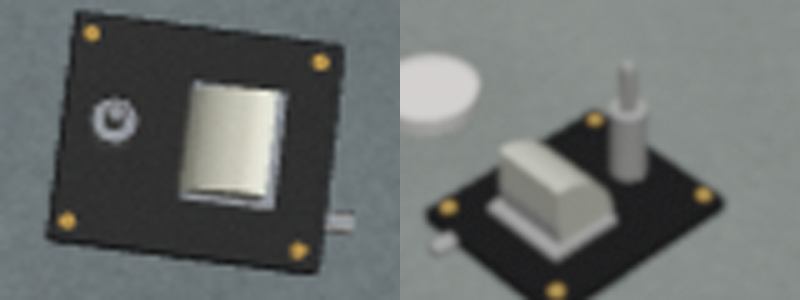

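The diffuser sits on its flat on the pad, curve up (left crop at (232,145), right crop at (555,195)), with pad rim showing on both sides. That was my tenth picture, so from here I check by numbers only, starting with the centring.

```bash
cat >> h.py <<'E'
ang=np.radians(83.6);SX=np.array([np.cos(ang),np.sin(ang),0]);SY=np.array([-SX[1],SX[0],0]);PAD=np.array([.513,-.0195,.016])
def samp(im,n,pts):
    uv=np.array([proj(n,p) for p in pts],np.float32);return cv2.remap(im,uv[:,:1].copy(),uv[:,1:].copy(),1)[:,0].astype(int)
E
python3 - <<'E'
from h import *
D=np.load("t7.npz");q,s=D["p"],D["s"];t0=np.load("top0.npz")["p"];s0=np.load("scene0.npz")["p"]
xs=np.arange(-32,33,2)*1e-3
for n,im,im0 in(("top",q,t0),("scene",s,s0)):
  for lab,dirn,off in(("x",SX,SY),("y",SY,SX)):
    acc=0;acc0=0
    for o in((-.01,-.005,0,.005,.01)):
        acc=acc+samp(im,n,[PAD+d*dirn+o*off for d in xs]);acc0=acc0+samp(im0,n,[PAD+d*dirn+o*off for d in xs])
    print(n,lab);print(" mm ",(xs*1e3).astype(int).tolist());print(" R-B",((acc[:,0]-acc[:,2])//5).tolist());print(" V  ",(acc.max(1)//5).tolist());print(" V0 ",(acc0.max(1)//5).tolist())
print("check pad edges; cam top",ray("top",0,0)[0].round(3))
E
```

```text
top x
 mm  [-32, -30, -28, -26, -24, -22, -20, -18, -16, -14, -12, -10, -8, -6, -4, -2, 0, 2, 4, 6, 8, 10, 12, 14, 16, 18, 20, 22, 24, 26, 28, 30, 32]
 R-B [-1, -1, -1, -1, -4, -10, -8, 4, 9, 12, 14, 15, 15, 15, 15, 14, 14, 14, 14, 14, 14, 13, 13, 12, 11, 10, 10, 8, 4, 1, 0, -1, 0]
 V   [48, 48, 47, 50, 84, 137, 165, 206, 226, 226, 224, 220, 213, 206, 201, 198, 196, 192, 187, 182, 177, 171, 164, 157, 148, 135, 124, 106, 75, 54, 48, 48, 48]
 V0  [47, 47, 47, 48, 83, 135, 153, 157, 155, 153, 153, 155, 157, 158, 158, 158, 157, 156, 157, 158, 156, 154, 153, 154, 156, 158, 157, 130, 78, 52, 47, 48, 48]
top y
 mm  [-32, -30, -28, -26, -24, -22, -20, -18, -16, -14, -12, -10, -8, -6, -4, -2, 0, 2, 4, 6, 8, 10, 12, 14, 16, 18, 20, 22, 24, 26, 28, 30, 32]
 R-B [0, 2, 9, 14, 14, 13, 14, 14, 14, 14, 14, 14, 14, 14, 14, 14, 14, 14, 14, 14, 14, 14, 14, 14, 14, 14, 13, 11, 5, -5, -7, -2, -1]
 V   [51, 89, 172, 194, 194, 194, 194, 195, 195, 195, 194, 195, 195, 195, 194, 194, 195, 195, 195, 195, 195, 195, 195, 195, 195, 195, 191, 146, 92, 122, 115, 65, 49]
 V0  [49, 78, 141, 155, 156, 156, 156, 156, 
[... 658 characters left out ...]
8, 157, 156, 157, 158, 157, 149, 126, 92, 56, 33, 27, 27]
scene y
 mm  [-32, -30, -28, -26, -24, -22, -20, -18, -16, -14, -12, -10, -8, -6, -4, -2, 0, 2, 4, 6, 8, 10, 12, 14, 16, 18, 20, 22, 24, 26, 28, 30, 32]
 R-B [0, 0, 1, 2, 4, 5, 6, 6, 6, 6, 5, 5, 5, 5, 5, 5, 5, 5, 5, 5, 5, 4, 5, 4, 5, 5, 5, 5, 5, 5, 4, 5, 4]
 V   [126, 148, 157, 155, 148, 142, 138, 136, 134, 133, 132, 130, 129, 128, 127, 126, 125, 124, 124, 124, 124, 125, 124, 124, 124, 124, 124, 125, 125, 125, 123, 123, 119]
 V0  [119, 140, 153, 158, 158, 158, 158, 158, 158, 158, 158, 158, 158, 158, 158, 158, 158, 159, 159, 158, 158, 158, 158, 158, 158, 158, 158, 157, 150, 134, 105, 70, 43]
check pad edges; cam top [0.376 0.074 1.334]
```

The pad reads ±23 mm as it should. The diffuser's upright face is at -15.6 mm instead of -20, confirmed by both views, and in length it is within 1 mm. It sits 4.4 mm too near the post, so I'll regrasp it and shift it back.

```bash
python3 -m pendant '[{"tx":-10,"ty":60,"tz":0,"wx":0,"wy":0,"wz":0.18,"jaw":-1},{"tx":-35,"ty":115,"tz":0,"wx":0,"wy":0,"wz":0.36,"jaw":-1},{"tx":-65,"ty":165,"tz":0,"wx":0,"wy":0,"wz":0.54,"jaw":-1},{"tx":-95,"ty":215,"tz":0,"wx":0,"wy":0,"wz":0.7,"jaw":-1},{"tx":-117,"ty":260,"tz":0,"wx":0,"wy":0,"wz":0.85,"jaw":-1},{"tx":-117,"ty":260,"tz":-50,"wx":0,"wy":0,"wz":0.85,"jaw":-1},{"tx":-117,"ty":260,"tz":-110,"wx":0,"wy":0,"wz":0.85,"jaw":-1},{"tx":-117,"ty":260,"tz":-155,"wx":0,"wy":0,"wz":0.85,"jaw":-1},{"tx":-117,"ty":260,"tz":-179,"wx":0,"wy":0,"wz":0.85,"jaw":-1},{"tx":-117,"ty":260,"tz":-179,"wx":0,"wy":0,"wz":0.85,"jaw":-1}]'; python3 -m pendant '[{"tx":0,"ty":0,"tz":0,"wx":0,"wy":0,"wz":0,"jaw":-0.1},{"tx":0,"ty":0,"tz":0,"wx":0,"wy":0,"wz":0,"jaw":0.5},{"tx":0,"ty":0,"tz":0,"wx":0,"wy":0,"wz":0,"jaw":0.5},{"tx":0,"ty":0,"tz":0,"wx":0,"wy":0,"wz":0,"jaw":0.5},{"tx":0,"ty":0,"tz":0,"wx":0,"wy":0,"wz":0,"jaw":0.5}]' 30
```

```text
time_s: 20.12
tool_pos: [0.5117, -0.0184, 0.0447]
eef_rot: [-0.002, 0.745, 0.667, -0.002]
wrist_force: [-0.2, 0.7, 0.3]
finger_gap: 0.0851
gripper_force: 0.0
time_s: 20.75
tool_pos: [0.5137, -0.0194, 0.0472]
eef_rot: [0.0, 0.746, 0.666, -0.0]
wrist_force: [-2.0, -0.3, 7.9]
finger_gap: 0.0496
gripper_force: 30.1
```

```bash
python3 -m pendant '[{"tx":0,"ty":0,"tz":3,"wx":0,"wy":0,"wz":0,"jaw":0.5},{"tx":0,"ty":0,"tz":5,"wx":0,"wy":0,"wz":0,"jaw":0.5},{"tx":-0.5,"ty":-2.5,"tz":5,"wx":0,"wy":0,"wz":0,"jaw":0.5},{"tx":-0.5,"ty":-4.5,"tz":5,"wx":0,"wy":0,"wz":0,"jaw":0.5},{"tx":-0.5,"ty":-4.5,"tz":5,"wx":0,"wy":0,"wz":0,"jaw":0.5},{"tx":-0.5,"ty":-4.5,"tz":2,"wx":0,"wy":0,"wz":0,"jaw":0.5},{"tx":-0.5,"ty":-4.5,"tz":0,"wx":0,"wy":0,"wz":0,"jaw":0.5},{"tx":-0.5,"ty":-4.5,"tz":-0.5,"wx":0,"wy":0,"wz":0,"jaw":0.5},{"tx":-0.5,"ty":-4.5,"tz":-0.5,"wx":0,"wy":0,"wz":0,"jaw":0.5}]'
```

```text
time_s: 21.88
tool_pos: [0.5125, -0.0238, 0.0467]
eef_rot: [-0.0, 0.746, 0.666, -0.001]
wrist_force: [-14.7, -1.5, 45.3]
finger_gap: 0.0497
gripper_force: 37.7
```

```bash
python3 -m pendant '[{"tx":0,"ty":0,"tz":1.5,"wx":0,"wy":0,"wz":0,"jaw":0.5},{"tx":0,"ty":0,"tz":1.5,"wx":0,"wy":0,"wz":0,"jaw":-0.1},{"tx":0,"ty":0,"tz":1.5,"wx":0,"wy":0,"wz":0,"jaw":-0.3},{"tx":0,"ty":0,"tz":1.5,"wx":0,"wy":0,"wz":0,"jaw":-0.5},{"tx":0,"ty":0,"tz":1.5,"wx":0,"wy":0,"wz":0,"jaw":-1},{"tx":0,"ty":0,"tz":1.5,"wx":0,"wy":0,"wz":0,"jaw":-1},{"tx":0,"ty":0,"tz":1.5,"wx":0,"wy":0,"wz":0,"jaw":-1}]'; python3 -m pendant '[{"tx":0,"ty":0,"tz":30,"wx":0,"wy":0,"wz":0,"jaw":-1},{"tx":0,"ty":0,"tz":80,"wx":0,"wy":0,"wz":0,"jaw":-1},{"tx":0,"ty":0,"tz":140,"wx":0,"wy":0,"wz":0,"jaw":-1},{"tx":30,"ty":-50,"tz":180,"wx":0,"wy":0,"wz":-0.15,"jaw":-1},{"tx":60,"ty":-100,"tz":180,"wx":0,"wy":0,"wz":-0.33,"jaw":-1},{"tx":90,"ty":-150,"tz":180,"wx":0,"wy":0,"wz":-0.5,"jaw":-1},{"tx":110,"ty":-205,"tz":180,"wx":0,"wy":0,"wz":-0.67,"jaw":-1},{"tx":117,"ty":-260,"tz":180,"wx":0,"wy":0,"wz":-0.85,"jaw":-1},{"tx":117,"ty":-260,"tz":180,"wx":0,"wy":0,"wz":-1.03,"jaw":-1},{"tx":117,"ty":-260,"tz":180,"wx":0,"wy":0,"wz":-1.2,"jaw":-1}]'; python3 - <<'E'
from h import *
q,d=env.read_camera("top");s,d2=env.read_camera("scene");np.savez("t8.npz",p=q,s=s,d=d)
xs=np.arange(-28,29,2)*1e-3
for n,im in(("top",q),("scene",s)):
  for lab,dirn,off in(("x",SX,SY),("y",SY,SX)):
    acc=sum(samp(im,n,[PAD+d*dirn+o*off for d in xs]) for o in(-.01,-.005,0,.005,.01))
    print(n,lab,"R-B",((acc[:,0]-acc[:,2])//5).tolist());print(" V  ",(acc.max(1)//5).tolist())
for o in (-.018,.018):
    a=samp(q,"top",[PAD+d*SX+o*SY for d in xs]);print("tilt",o,(a[:,0]-a[:,2]).tolist())
m=np.zeros((480,640),np.uint8);h=cv2.cvtColor(q,cv2.COLOR_RGB2HSV)[...,2];m[250:300,455:495]=h[250:300,455:495]>130
print("keeper box",cv2.boundingRect(m),env.observe()["tool_pos"].round(4))
E
```

```text
time_s: 22.75
tool_pos: [0.5124, -0.0239, 0.0468]
eef_rot: [-0.001, 0.746, 0.665, -0.001]
wrist_force: [0.2, -0.4, -0.3]
finger_gap: 0.0855
gripper_force: 0.0
time_s: 24.0
tool_pos: [0.6292, -0.2846, 0.2263]
eef_rot: [-0.001, 0.992, 0.124, -0.001]
wrist_force: [0.3, 0.3, -0.6]
finger_gap: 0.0854
gripper_force: 0.0
top x R-B [-1, 0, 4, 10, 11, 12, 14, 15, 15, 15, 15, 15, 15, 14, 14, 13, 13, 13, 12, 12, 11, 11, 10, 6, -4, -7, -4, -1, -1]
 V   [48, 51, 112, 202, 225, 226, 223, 218, 211, 204, 200, 197, 195, 191, 186, 180, 175, 169, 162, 154, 144, 132, 121, 108, 125, 123, 78, 53, 49]
top y R-B [6, 13, 13, 13, 13, 14, 14, 14, 13, 14, 14, 14, 13, 14, 14, 14, 13, 13, 13, 14, 14, 13, 13, 13, 14, 11, 6, -5, -7]
 V   [161, 181, 182, 182, 182, 182, 182, 183, 182, 182, 183, 183, 182, 182, 182, 182, 182, 182, 183, 183, 183, 182, 183, 183, 180, 146, 98, 125, 118]
scene x R-B [-1, 0, 0, 0, 0, 0, 1, 1, 3, 4, 6, 6, 6, 6, 7, 7, 6, 7, 7, 7, 7, 7, 7, 7, 6, 7, 7, 7, 6]
 V   [63, 98, 127, 138, 130, 115, 108, 110, 117, 123, 127, 128, 130, 132, 133, 135, 138, 143, 148, 151, 152, 153, 153, 153, 153, 154, 153, 145, 126]
scene y R-B [0, 2, 4, 6, 6, 6, 6, 6, 7, 6, 6, 6, 6, 6, 6, 6, 6, 6, 6, 6, 6, 6, 6, 7, 6, 6, 6, 6, 6]
 V   [157, 156, 149, 144, 142, 141, 141, 140, 139, 138, 137, 135, 134, 133, 132, 132, 131, 133, 136, 139, 141, 140, 140, 140, 140, 140, 140, 140, 140]
tilt -0.018 [0, 0, 3, 10, 11, 14, 15, 16, 16, 15, 14, 14, 15, 15, 14, 14, 15, 14, 14, 13, 13, 11, 9, 6, -2, -4, -2, 1, 1]
tilt 0.018 [-1, 0, 3, 9, 10, 11, 13, 15, 15, 14, 14, 14, 14, 14, 13, 14, 13, 13, 13, 14, 13, 11, 10, 8, -3, -5, -2, 1, 1]
keeper box (464, 259, 19, 34) [ 0.6294 -0.2838  0.2267]
```

The diffuser is now centred to within about 1 mm: face at -20.3, foot at +19. Next, the keeper.

```bash
python3 -m pendant '[{"tx":-40,"ty":6,"tz":-20,"wx":0,"wy":0,"wz":-0.15,"jaw":-1},{"tx":-90,"ty":13,"tz":-50,"wx":0,"wy":0,"wz":-0.3,"jaw":-1},{"tx":-130,"ty":20,"tz":-90,"wx":0,"wy":0,"wz":-0.45,"jaw":-1},{"tx":-147,"ty":22,"tz":-130,"wx":0,"wy":0,"wz":-0.546,"jaw":-1},{"tx":-147,"ty":22,"tz":-165,"wx":0,"wy":0,"wz":-0.546,"jaw":-1},{"tx":-147,"ty":22,"tz":-190,"wx":0,"wy":0,"wz":-0.546,"jaw":-0.8},{"tx":-147,"ty":22,"tz":-201,"wx":0,"wy":0,"wz":-0.546,"jaw":-0.5},{"tx":-147,"ty":22,"tz":-201,"wx":0,"wy":0,"wz":-0.546,"jaw":-0.5}]';  python3 -m pendant '[{"tx":0,"ty":0,"tz":0,"wx":0,"wy":0,"wz":0,"jaw":0},{"tx":0,"ty":0,"tz":0,"wx":0,"wy":0,"wz":0,"jaw":0.2},{"tx":0,"ty":0,"tz":0,"wx":0,"wy":0,"wz":0,"jaw":0.8},{"tx":0,"ty":0,"tz":0,"wx":0,"wy":0,"wz":0,"jaw":0.8},{"tx":0,"ty":0,"tz":0,"wx":0,"wy":0,"wz":0,"jaw":0.8},{"tx":0,"ty":0,"tz":0,"wx":0,"wy":0,"wz":0,"jaw":0.8}]' 30
```

```text
time_s: 25.1
tool_pos: [0.4824, -0.2617, 0.0256]
eef_rot: [-0.001, 0.99, -0.143, -0.0]
wrist_force: [0.3, -0.2, 0.2]
finger_gap: 0.064
gripper_force: 0.0
time_s: 25.85
tool_pos: [0.4828, -0.2621, 0.0267]
eef_rot: [-0.001, 0.99, -0.144, 0.001]
wrist_force: [-1.4, -0.0, 8.7]
finger_gap: 0.0279
gripper_force: 29.1
```

```bash
python3 -m pendant '[{"tx":0,"ty":0,"tz":30,"wx":0,"wy":0,"wz":0,"jaw":0.8},{"tx":0,"ty":0,"tz":75,"wx":0,"wy":0,"wz":0.1,"jaw":0.8},{"tx":5,"ty":20,"tz":115,"wx":0,"wy":0,"wz":0.28,"jaw":0.8},{"tx":10,"ty":50,"tz":120,"wx":0,"wy":0,"wz":0.46,"jaw":0.8},{"tx":15,"ty":90,"tz":120,"wx":0,"wy":0,"wz":0.64,"jaw":0.8},{"tx":20,"ty":130,"tz":120,"wx":0,"wy":0,"wz":0.82,"jaw":0.8},{"tx":25,"ty":170,"tz":120,"wx":0,"wy":0,"wz":1.0,"jaw":0.8},{"tx":30,"ty":210,"tz":120,"wx":0,"wy":0,"wz":1.18,"jaw":0.8},{"tx":35,"ty":250,"tz":120,"wx":0,"wy":0,"wz":1.36,"jaw":0.8},{"tx":37,"ty":280,"tz":120,"wx":0,"wy":0,"wz":1.54,"jaw":0.8}]'; python3 -m pendant '[{"tx":0,"ty":22,"tz":0,"wx":0,"wy":0,"wz":0.18,"jaw":0.8},{"tx":0,"ty":22,"tz":0,"wx":0,"wy":0,"wz":0.216,"jaw":0.8},{"tx":0,"ty":22,"tz":0,"wx":0,"wy":0,"wz":0.216,"jaw":0.8}]'; python3 - <<'E'
from h import *
o=env.observe();print(o["tool_pos"].round(4),o["joints"].round(2))
q,d=env.read_camera("top");s,d2=env.read_camera("scene");np.savez("t9.npz",p=q,s=s,d=d,d2=d2)
# keeper arm top face: predicted z
zt=o["tool_pos"][2]-.0262+.008;print("arm top z",zt)
T=np.r_[o["tool_pos"][:2],zt]
K=-SX
for n,im in(("top",q),("scene",s)):
    print(n,"axis",[proj(n,T+k*K).round(1).tolist() for k in(0,.02,.04,.06,.07)])
    print(" along",samp(im,n,[T+k*1e-3*K for k in range(10,90,3)]).max(1).tolist())
    for k in(.03,.05,.065):print(" across",k,samp(im,n,[T+k*K+y*1e-3*SY for y in range(-20,21,2)]).max(1).tolist())
E
```

```text
time_s: 27.1
tool_pos: [0.5196, 0.0198, 0.1463]
eef_rot: [-0.001, 0.809, 0.588, -0.001]
wrist_force: [-0.2, -0.9, -0.6]
finger_gap: 0.0281
gripper_force: 30.6
time_s: 27.48
tool_pos: [0.5194, 0.0393, 0.1459]
eef_rot: [-0.001, 0.744, 0.668, -0.001]
wrist_force: [0.3, 0.1, -1.0]
finger_gap: 0.0283
gripper_force: 30.5
[0.5194 0.0393 0.1459] [ 0.45  0.41 -0.78  2.01  0.38  0.87 -0.65]
arm top z 0.12765322617182906
top axis [[353.5, 242.5], [362.4, 243.6], [371.2, 244.7], [380.0, 245.8], [384.4, 246.4]]
 along [103, 105, 106, 106, 109, 109, 110, 115, 117, 117, 117, 118, 117, 121, 120, 121, 121, 123, 121, 122, 122, 123, 124, 124, 124, 123, 124]
 across 0.03 [119, 118, 118, 118, 117, 118, 116, 117, 118, 115, 114, 111, 109, 109, 109, 109, 109, 107, 107, 107, 106]
 across 0.05 [123, 123, 122, 122, 121, 121, 122, 121, 119, 120, 120, 118, 118, 118, 118, 118, 116, 116, 116, 117, 115]
 across 0.065 [124, 124, 123, 124, 124, 123, 123, 123, 123, 123, 121, 121, 123, 121, 120, 120, 119, 119, 119, 119, 118]
scene axis [[307.0, 222.8], [299.0, 227.4], [290.8, 232.0], [282.5, 236.7], [278.3, 239.1]]
 along [129, 127, 140, 164, 176, 178, 178, 178, 179, 179, 179, 178, 178, 178, 179, 179, 180, 180, 180, 180, 177, 154, 132, 131, 131, 133, 133]
 across 0.03 [139, 135, 131, 128, 135, 149, 165, 176, 180, 180, 178, 174, 168, 159, 149, 142, 140, 139, 139, 139, 140]
 across 0.05 [136, 134, 130, 130, 136, 148, 164, 176, 180, 180, 178, 175, 167, 157, 147, 140, 137, 136, 136, 135, 136]
 across 0.065 [137, 134, 130, 128, 133, 147, 163, 175, 182, 181, 180, 176, 167, 152, 140, 135, 135, 136, 137, 137, 136]
```

```bash
python3 - <<'E'
from h import *
s0=np.load("scene0.npz")["p"];t0=np.load("top0.npz")["p"];s9=np.load("t9.npz")["s"];T=env.observe()["tool_pos"]
P=np.array([.5196,.0404,0])
V=lambda im:cv2.cvtColor(im,cv2.COLOR_RGB2HSV)[...,2].astype(int)
print("scene pred tip",proj("scene",P+[0,0,.091]).round(1),"neck .075",proj("scene",P+[0,0,.075]).round(1),"shoulder",proj("scene",P+[0,0,.059]).round(1),"base .012",proj("scene",P+[0,0,.012]).round(1))
v=V(s0)
print("\n".join(f"{r} {v[r,298:320].tolist()}" for r in range(234,276,3)))
print("top pred tip",proj("top",P+[0,0,.091]).round(1),"sh",proj("top",P+[0,0,.059]).round(1))
v=V(t0);print("\n".join(f"{r} {v[r,344:364].tolist()}" for r in range(238,254)))
m=(V(s9)>156).astype(np.uint8);b=np.zeros_like(m);b[215:250,265:305]=m[215:250,265:305]
c=max(cv2.findContours(b,0,1)[0],key=cv2.contourArea);r=cv2.minAreaRect(c);print("arm rect",np.round(r[0],1),r[1],r[2],cv2.boxPoints(r).round(1).tolist())
pr=T+[0,0,-.0262+.008];print("pred corners",[proj("scene",pr-k*SX+y*SY).round(1).tolist() for k,y in((.07,-.007),(.07,.007),(.02,.007),(.02,-.007))])
E
```

```text
scene pred tip [307.5 238.1] neck .075 [307.6 244.7] shoulder [307.6 251.2] base .012 [307.7 269.5]
234 [137, 137, 136, 137, 137, 136, 136, 135, 137, 136, 135, 135, 133, 133, 133, 133, 134, 134, 134, 134, 135, 135]
237 [137, 137, 136, 136, 137, 137, 137, 137, 138, 140, 141, 140, 138, 136, 135, 135, 135, 135, 136, 136, 136, 135]
240 [136, 136, 138, 137, 138, 137, 136, 129, 128, 136, 142, 140, 133, 132, 135, 136, 136, 135, 136, 136, 136, 136]
243 [135, 135, 136, 135, 135, 135, 131, 120, 110, 112, 118, 118, 119, 125, 133, 134, 134, 134, 133, 134, 135, 134]
246 [137, 136, 136, 136, 136, 136, 132, 124, 112, 111, 116, 117, 118, 126, 133, 135, 137, 136, 136, 135, 134, 134]
249 [134, 135, 133, 133, 134, 137, 138, 131, 119, 113, 115, 116, 120, 133, 139, 139, 137, 136, 135, 135, 135, 137]
252 [110, 115, 122, 130, 138, 148, 154, 145, 129, 120, 119, 122, 133, 147, 153, 147, 138, 135, 135, 135, 135, 134]
255 [163, 151, 118, 81, 77, 99, 121, 136, 143, 145, 147, 149, 146, 141, 131, 122, 124, 130, 134, 134, 134, 134]
258 [59, 52, 39, 34, 52, 78, 96, 104, 110, 114, 116, 117, 117, 115, 112, 115, 124, 
[... 1599 characters left out ...]
160, 159, 150, 110, 57, 49, 48, 48, 49, 48, 48, 50]
250 [47, 49, 47, 50, 51, 57, 58, 63, 90, 105, 75, 61, 51, 48, 46, 50, 48, 47, 47, 48]
251 [46, 47, 49, 49, 49, 53, 56, 60, 60, 61, 56, 52, 47, 48, 49, 48, 48, 48, 49, 47]
252 [50, 48, 49, 49, 50, 48, 49, 50, 53, 51, 47, 49, 48, 49, 47, 48, 48, 50, 49, 48]
253 [47, 50, 49, 50, 49, 49, 49, 46, 47, 47, 46, 49, 48, 49, 49, 48, 49, 49, 48, 48]
arm rect [289.2 233.5] (6.119100570678711, 26.71036148071289) 60.945396423339844 [[276.1000061035156, 237.3000030517578], [299.3999938964844, 224.3000030517578], [302.3999938964844, 229.6999969482422], [279.0, 242.6999969482422]]
pred corners [[280.8, 241.0], [275.6, 237.4], [296.3, 225.8], [301.5, 229.1]]
```

The held arm is parallel to the stand's axis. Scene and top views agree on the post at (0.520,0.040), and the collar axis is within about 1 mm of the tool axis. I'll lower it in stages and watch the force.

```bash
python3 -m pendant '[{"tx":0.5,"ty":1.5,"tz":-8,"wx":0,"wy":0,"wz":0,"jaw":0.8},{"tx":0.5,"ty":1.5,"tz":-20,"wx":0,"wy":0,"wz":0,"jaw":0.8},{"tx":0.5,"ty":1.5,"tz":-27,"wx":0,"wy":0,"wz":0,"jaw":0.8},{"tx":0.5,"ty":1.5,"tz":-27,"wx":0,"wy":0,"wz":0,"jaw":0.8}]'; python3 -m pendant '[{"tx":0,"ty":0,"tz":-2,"wx":0,"wy":0,"wz":0,"jaw":0.8},{"tx":0,"ty":0,"tz":-4,"wx":0,"wy":0,"wz":0,"jaw":0.8},{"tx":0,"ty":0,"tz":-6,"wx":0,"wy":0,"wz":0,"jaw":0.8},{"tx":0,"ty":0,"tz":-6,"wx":0,"wy":0,"wz":0,"jaw":0.8}]'
```

```text
time_s: 28.08
tool_pos: [0.5195, 0.0416, 0.118]
eef_rot: [-0.001, 0.743, 0.669, -0.001]
wrist_force: [-0.2, 0.2, -1.2]
finger_gap: 0.0278
gripper_force: 30.5
time_s: 28.58
tool_pos: [0.5199, 0.0416, 0.1127]
eef_rot: [-0.001, 0.743, 0.669, -0.001]
wrist_force: [0.4, -0.2, 0.1]
finger_gap: 0.0281
gripper_force: 30.5
```

```bash
python3 -m pendant '[{"tx":0,"ty":0,"tz":-3,"wx":0,"wy":0,"wz":0,"jaw":0.8},{"tx":0,"ty":0,"tz":-6,"wx":0,"wy":0,"wz":0,"jaw":0.8},{"tx":0,"ty":0,"tz":-9,"wx":0,"wy":0,"wz":0,"jaw":0.8},{"tx":0,"ty":0,"tz":-9,"wx":0,"wy":0,"wz":0,"jaw":0.8}]'
```

```text
time_s: 29.08
tool_pos: [0.5198, 0.0416, 0.1035]
eef_rot: [-0.001, 0.743, 0.669, -0.001]
wrist_force: [0.4, -0.1, -0.0]
finger_gap: 0.028
gripper_force: 30.5
```

```bash
python3 -m pendant '[{"tx":0,"ty":0,"tz":-4,"wx":0,"wy":0,"wz":0,"jaw":0.8},{"tx":0,"ty":0,"tz":-8,"wx":0,"wy":0,"wz":0,"jaw":0.8},{"tx":0,"ty":0,"tz":-12,"wx":0,"wy":0,"wz":0,"jaw":0.8},{"tx":0,"ty":0,"tz":-14,"wx":0,"wy":0,"wz":0,"jaw":0.8},{"tx":0,"ty":0,"tz":-14,"wx":0,"wy":0,"wz":0,"jaw":0.8}]';python3 -m pendant '[{"tx":0,"ty":0,"tz":-1,"wx":0,"wy":0,"wz":0,"jaw":0.8},{"tx":0,"ty":0,"tz":-2,"wx":0,"wy":0,"wz":0,"jaw":0.8},{"tx":0,"ty":0,"tz":-2,"wx":0,"wy":0,"wz":0,"jaw":0.8}]'
```

```text
time_s: 29.7
tool_pos: [0.5198, 0.0416, 0.0896]
eef_rot: [-0.001, 0.743, 0.669, -0.001]
wrist_force: [0.1, 0.4, -1.5]
finger_gap: 0.0283
gripper_force: 30.5
time_s: 30.08
tool_pos: [0.5199, 0.0416, 0.0878]
eef_rot: [-0.001, 0.743, 0.669, -0.001]
wrist_force: [-0.2, 0.3, -0.1]
finger_gap: 0.0277
gripper_force: 30.5
```

```bash
python3 -m pendant '[{"tx":0,"ty":0,"tz":-1,"wx":0,"wy":0,"wz":0,"jaw":0.8},{"tx":0,"ty":0,"tz":-1.5,"wx":0,"wy":0,"wz":0,"jaw":0.8},{"tx":0,"ty":0,"tz":-1.5,"wx":0,"wy":0,"wz":0,"jaw":0.8}]'; python3 -m pendant '[{"tx":0,"ty":0,"tz":-1,"wx":0,"wy":0,"wz":0,"jaw":0.8},{"tx":0,"ty":0,"tz":-1,"wx":0,"wy":0,"wz":0,"jaw":0.8}]'
```

```text
time_s: 30.45
tool_pos: [0.5199, 0.0416, 0.0863]
eef_rot: [-0.001, 0.743, 0.669, -0.001]
wrist_force: [0.0, -0.4, -0.6]
finger_gap: 0.0281
gripper_force: 30.5
time_s: 30.7
tool_pos: [0.52, 0.0416, 0.0857]
eef_rot: [-0.001, 0.743, 0.669, -0.001]
wrist_force: [-3.1, -1.5, 10.2]
finger_gap: 0.0283
gripper_force: 31.8
```

It contacts at exactly the shoulder height. I'll release, retreat straight up and check.

```bash
python3 -m pendant '[{"tx":0,"ty":0,"tz":-0.5,"wx":0,"wy":0,"wz":0,"jaw":0.8},{"tx":0,"ty":0,"tz":0,"wx":0,"wy":0,"wz":0,"jaw":0.2},{"tx":0,"ty":0,"tz":0,"wx":0,"wy":0,"wz":0,"jaw":0},{"tx":0,"ty":0,"tz":0,"wx":0,"wy":0,"wz":0,"jaw":-0.2},{"tx":0,"ty":0,"tz":0,"wx":0,"wy":0,"wz":0,"jaw":-0.5},{"tx":0,"ty":0,"tz":0,"wx":0,"wy":0,"wz":0,"jaw":-0.5}]'; python3 -m pendant '[{"tx":0,"ty":0,"tz":20,"wx":0,"wy":0,"wz":0,"jaw":-0.5},{"tx":0,"ty":0,"tz":60,"wx":0,"wy":0,"wz":0,"jaw":-0.5},{"tx":0,"ty":0,"tz":120,"wx":0,"wy":0,"wz":0,"jaw":-0.5},{"tx":0,"ty":-60,"tz":150,"wx":0,"wy":0,"wz":0,"jaw":-0.5},{"tx":30,"ty":-120,"tz":150,"wx":0,"wy":0,"wz":0,"jaw":-0.5},{"tx":60,"ty":-180,"tz":150,"wx":0,"wy":0,"wz":0,"jaw":-0.5},{"tx":90,"ty":-240,"tz":150,"wx":0,"wy":0,"wz":0,"jaw":-0.5},{"tx":110,"ty":-300,"tz":150,"wx":0,"wy":0,"wz":0,"jaw":-0.5},{"tx":110,"ty":-330,"tz":150,"wx":0,"wy":0,"wz":0,"jaw":-0.5},{"tx":110,"ty":-330,"tz":150,"wx":0,"wy":0,"wz":0,"jaw":-0.5}]'; python3 - <<'E'
from h import *
q,d=env.read_camera("top");s,d2=env.read_camera("scene")
xs=np.arange(-28,29,2)*1e-3
a=sum(samp(q,"top",[PAD+k*SX+o*SY for k in xs]) for o in(-.02,-.015,.015,.02))
print("diff x R-B",((a[:,0]-a[:,2])//4).tolist());print(" V",(a.max(1)//4).tolist())
P=np.array([.5198,.040,0])
for z in(.067,.073):
  Q=P+[0,0,z];print("z",z)
  for n,im in(("top",q),("scene",s)):
    f=samp(im,n,[Q-k*1e-3*SX for k in range(20,86,3)]);print(n,"along V",f.max(1).tolist())
    for k in(.03,.055):f=samp(im,n,[Q-k*SX+y*1e-3*SY for y in range(-14,15,2)]);print("  across",k,f.max(1).tolist(),(f[:,0]-f[:,2]).tolist())
C=cloud("top",d);
for k in (.0,.011,.03,.04,.05,.06):
    Q=P-k*SX+[0,0,.067];u,v=proj("top",Q).round().astype(int);print(k,"z",np.median(C[v-1:v+2,u-1:u+2,2]).round(4))
E
```

```text
time_s: 31.45
tool_pos: [0.5199, 0.0416, 0.0853]
eef_rot: [-0.001, 0.743, 0.669, -0.001]
wrist_force: [0.2, 0.2, -0.5]
finger_gap: 0.0642
gripper_force: 0.0
time_s: 32.7
tool_pos: [0.6293, -0.2929, 0.2359]
eef_rot: [-0.001, 0.745, 0.667, -0.001]
wrist_force: [-0.6, 0.4, 0.1]
finger_gap: 0.0639
gripper_force: 0.0
diff x R-B [0, -1, 3, 10, 11, 13, 14, 14, 14, 15, 14, 15, 14, 14, 14, 13, 13, 13, 13, 12, 11, 10, 9, 7, -3, -6, -3, -1, 0]
 V [48, 51, 101, 199, 225, 226, 221, 214, 208, 202, 197, 195, 194, 191, 185, 180, 174, 169, 163, 155, 143, 132, 119, 108, 122, 114, 77, 54, 48]
z 0.067
top along V [185, 184, 183, 182, 183, 184, 184, 185, 183, 184, 184, 184, 186, 186, 187, 186, 181, 198, 227, 220, 99, 49]
  across 0.03 [49, 48, 49, 47, 105, 186, 187, 182, 181, 180, 168, 124, 54, 50, 48] [1, 0, 0, 0, -9, -21, -19, -18, -19, -19, -15, -8, -1, -1, -1]
  across 0.055 [180, 181, 181, 180, 177, 180, 186, 185, 181, 181, 187, 137, 138, 179, 181] [13, 14, 15, 14, 4, -10, -17, -17, -17, -18, -20, -6, 9, 13, 14]
scene along V [184, 186, 186, 185, 185, 184, 185, 185, 185, 186, 185, 184, 186, 186, 185
[... 582 characters left out ...]
 -19, -18, -17, -10, -2, -1, -1]
  across 0.055 [181, 182, 182, 181, 178, 177, 186, 187, 183, 181, 185, 159, 118, 179, 181] [14, 15, 15, 14, 8, -4, -18, -18, -17, -18, -20, -12, 7, 13, 14]
scene along V [145, 161, 168, 168, 164, 164, 166, 163, 161, 167, 167, 162, 162, 165, 164, 159, 162, 161, 156, 164, 180, 188]
  across 0.03 [164, 178, 186, 187, 186, 184, 179, 167, 152, 144, 141, 141, 141, 141, 141] [-4, -4, -6, -5, -5, -4, -4, -4, -3, -3, -3, -3, -3, -3, -3]
  across 0.055 [168, 181, 187, 187, 186, 181, 173, 161, 150, 145, 141, 141, 141, 142, 142] [-3, -5, -6, -4, -4, -4, -4, -4, -4, -3, -3, -3, -3, -4, -3]
0.0 z 0.0882
0.011 z 0.0828
0.03 z 0.0667
0.04 z 0.0648
0.05 z 0.0651
0.06 z 0.0652
```

Depth reads the arm's top at 0.066 m and the collar's top at 0.083 m, as it should when seated. The arm lies along the diffuser's centre line and the diffuser hasn't moved.

```bash
python3 -c "
from workcell import env
print(env.sign_off())"
```

```text
the job is handed in; nothing more can be done
None
```

I set the white diffuser on the pad on one flat face, curve up and centred to about 1 mm. The keeper's collar is down on the shoulder with its arm over the diffuser, and I handed the job in at about 33 s; no verdict came back.

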